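Close up the jewelry box

TASK

Close up the white jewelry box on the vanity with light fingertip pushes, gripping nothing: push its drawer in until it is fully home, and push the leaning lid over from behind and press it down until it is fully shut. Do not slam the lid, force anything, lift the box or push it out of its place, and leave the other things on the vanity undisturbed; finish clear of the box.

Things in the scene. Friction and masses are not known exactly. Their poses are not given: they have to be found in the camera images.
- jewelry_box: white plastic jewelry box, loose on rubber feet, about 1.4 kg with contents; 120 mm deep (x) by 200 mm wide (y) by 90 mm high without its lid, 98 mm with the lid shut. Open tray on top, one drawer below. Origin: centre of the underside. Its -x side is the front (drawer side, roughly towards the robot), +x the back, z up
- box_lid (a joint): hinge angle of the flip-top lid in rad: 0 fully shut (lying flat on the rim), 1.57 standing upright, more than 1.57 leaning back past upright, stop at 1.95. It starts leaning back (1.6 to 1.85). The hinge is stiff: the lid stays at any angle and does not fall shut by itself; about 2 N pushed square at its free edge moves it (more nearer the hinge), and it meets soft bumpers at 0
- lid_hinge (a point): middle of the hinge line, on the top of the box's back edge, 60 mm behind the box's origin and 90 mm above its underside; hinge line along the box's y
- lid_edge (a point): middle of the lid's free edge, half way through its thickness. The lid is a flat white plate 204 mm wide, 126 mm from hinge line to free edge, 8 mm thick, with a mirror on the inside face; its inside face lies in the plane through the hinge line, the outside face is 8 mm out. A thumb tab 40 mm wide, 4 mm thick, for looks only, stands out 8 mm beyond the free edge
- box_drawer (a joint): how far the drawer is pulled out towards the box's -x, in m: 0 fully home, stop at 0.07. It starts 0.02 to 0.045 open; about 1 N slides it it stays where it is left and meets soft bumpers at 0
- drawer_lip (a point): middle of the front edge of the gold pull lip on the drawer front, 77 mm in front of the box's origin when the drawer is home, 44 mm above the box's underside. The lip is 70 mm wide (y), 8 mm thick (z), and stands out 9 mm from the flat drawer front, which is 196 mm wide and reaches from 8 to 50 mm above the vanity top
- clip_stand: stainless steel hair clip stand, leave alone: round base 90 mm across, post 174 mm high with three flat tongues reaching 57 mm out. Origin: centre of the underside
- perfume: square peach glass bottle with gold cap, 28 by 48 by 90 mm, leave alone. Origin: centre of the underside
- dropper_bottle: blue glass dropper bottle, 33 mm across, 106 mm high, leave alone. Origin: centre of the underside
- kabuki_brush: kabuki brush standing on its wooden handle, 50 mm across, 88 mm high, leave alone. Origin: centre of the underside
- lipstick: red and gold lipstick, standing, 21 mm across, 69 mm high, leave alone. Origin: centre of the underside
- compact: round rose and black powder compact lying flat, 72 mm across, 14 mm high, leave alone. Origin: centre of the underside
- ring_dish: small white ceramic bowl, 72 mm across, 22 mm high, leave alone. Origin: centre of the underside

How it is judged:
By the outcome, as a careful person would: the job done as asked, in the order asked, and still so for the second after the job is handed in, with the robot touching nothing.
It also fails if it takes over 51 s, if anything falls off the work surface, if the arm or the gripper's body presses on something with over 40 N, if the wrist force passes 120 N, or if a joint passes its speed limit or range.

ROBOT

A 7-joint arm with a two-finger parallel gripper is mounted at the origin on the work surface. World frame = base frame: x ahead of the robot, y to its left, z up, the work surface at z = 0. Lengths are in m, angles in degrees, forces in N, time in s.
With the tool pointing down it reaches from about 0.425 to 0.875 m from the base axis. Payload 4.7 kg.
Tool frame: the origin (TCP) lies at the very end of the fingers, on their centre line; the grasp point (between the pads) lies env.tcp_to_grasp behind it (env.tcp_to_grasp is the distance from the TCP to the grasp point, in m); z points along the fingers, x is the direction in which the jaws open and shut, and the axes are right-handed (so a half turn about z gives the same grasp; the last joint's range is limited). The gripper opens to 87 mm and grips with 3 to 60 N. Pads are 19 mm wide; open, the fingers measure 117 mm over their backs; the gripper's body (75 mm by 190 mm) begins 51 mm behind the grasp point.
Start: joints at [72.428, 18.392, -4.016, 83.108, 1.295, 78.541, -3.26], TCP at [0.205, -0.617, 0.223] pointing down, gripper open.
Joint ranges: [-163.93, 163.93], [-17.29, 119.83], [-79.2, 71.16], [3.27, 140.29], [-89.18, 269.18], [5.43, 117.66], [-154.24, 154.24]. Speed limits (degrees/s): [147.25, 147.25, 180, 180, 180, 180, 180].

INTERFACE

Orientations are given as [roll, pitch, yaw] about the fixed x, y, z axes, in that order (R = Rz(yaw) Ry(pitch) Rx(roll)).
In Python, from cell import env gives the robot as it stands. The module is installed in compiled form; this text tells all that it offers.
- The arm moves only by the tool send_rows, never from a script. Its argument "steps" is a list of rows, each a list of 3 entries, a list of its own where there are three numbers: the shift along the tool's x, y, z in m, then the turn, a rotation vector about the tool's x, y, z in rad, then the finger opening in m, from 0 to 0.087. A call has exactly 5 rows; each row is the pose to reach, as a shift and turn from the pose commanded when the call began, along the tool's axes at that moment; what a row does not reach only later rows make up. A row lasts 1/12 s, in which the tool goes at most 41.7 mm and 7.16 degrees, less where a joint would pass 70% of its speed; a pose out of reach is approached as far as the arm can. A call with a gripper value outside its range is refused whole. The fingers move at their own pace and stop on an object; "grip_force" is the grip in N (left out, the last holds). Time passes only in rows, so rows that repeat a pose let the fingers close, or fill a call up. It gives the time, the measured TCP pose, the force and the opening at its end, in the units of the state.
- env.get_obs(): the state, without advancing time (a new reading comes with each control period).
- env.read_camera(name): name is "side" or "top"; returns a dict with "pixels" (480x640x3 uint8, red, green, blue), "fx", "fy", "cx", "cy" (pixels), "position" and "rotation" of the camera in the world. Camera axes: x right, y up, looking along -z (the intrinsics and any distortion apply to the point x, -y, -z); pixel columns grow to the right and rows downward; lengths in m; the calibration is good to about 2 mm. A picture is of the moment at which its call begins. There is no depth.
- env.sign_off(): hands the job in, once; it reports no verdict.
The state is a dict: "time_s": time; "qpos": joint angles; "joint_velocities": joint speeds; "effort": joint torques, N m; "tool_pos": TCP position; "tool_rot": TCP orientation; "force": force on the tool from outside, world axes, zero at the start; "wrist_torque": the same for the moment, N m; "grip_width": finger opening in m.
Only numpy, scipy, OpenCV 4.12 (cv2) and the standard library are available. Lean on these libraries where they do the work, as an engineer would, in place of code of your own. Each camera call takes 0.05 s, during which the arm holds its last target.

## Working session

There is one attempt and no reset: what is moved stays moved. The work goes in short steps, Python scripts to look and compute and a tool call to move; the robot and the scene stay as the last step left them, time stands still between calls to the robot, and variables do not carry over. Pictures are saved under pics/ and viewed, and the job is handed in when it is done.

Besides the shell and the picture viewer there is one more tool, called after ">>>" by a JSON object that holds its "name" and its "arguments". send_rows: Moves the arm, as the interface text tells. Its arguments: {"type":"object","properties":{"steps":{"type":"array"},"grip_force":{"type":"number"}},"required":["steps"]}

```bash
mkdir -p pics; ls; python3 - <<'E'
from cell import env
import cv2,numpy as np
o=env.get_obs()
for k in o: print(k,np.round(o[k],3))
print(env.tcp_to_grasp)
for n in("side","top"):
    c=env.read_camera(n)
    print(n,{k:np.round(c[k],4).tolist() for k in c if k!="pixels"})
    cv2.imwrite(f"pics/{n}0.png",c["pixels"][:,:,::-1])
E
```

```text
pics
time_s 0.0
qpos [72.43  18.44  -4.015 83.175  1.296 78.542 -3.26 ]
joint_velocities [ 0.019  0.106 -0.058 -0.016 -0.045 -0.06   0.029]
effort [-1.0000e-03 -4.9129e+01 -4.0400e-01 -3.1253e+01 -6.4000e-02  4.4000e-02
  0.0000e+00]
tool_pos [ 0.205 -0.616  0.221]
tool_rot [ 1.79993e+02  1.11000e-01 -7.16190e+01]
force [ 0.294 -0.007  0.324]
wrist_torque [-0.047 -0.004 -0.011]
grip_width 0.087
0.0187
side {'fx': 467.9353, 'fy': 467.9353, 'cx': 321.3377, 'cy': 227.5442, 'position': [0.4167, 0.6136, 0.806], 'rotation': [37.8875, -0.3629, -164.4997]}
top {'fx': 471.6947, 'fy': 471.6947, 'cx': 309.5433, 'cy': 244.4148, 'position': [0.4629, 0.0573, 1.2327], 'rotation': [6.0583, 0.4301, -89.6725]}
```

View pics/side0.png

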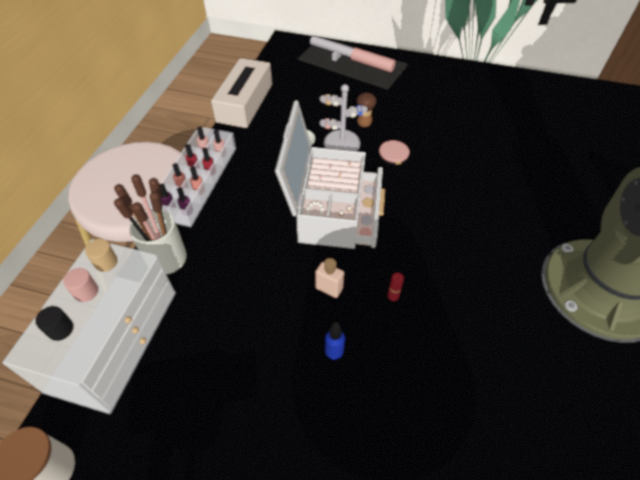

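View pics/top0.png

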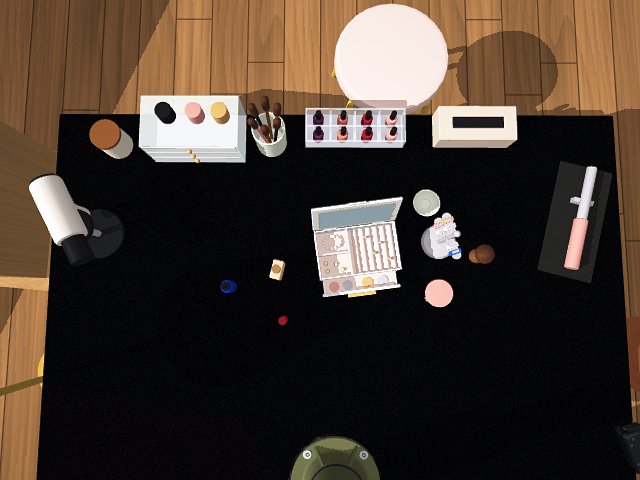

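```bash
cat > h.py <<'E'
import numpy as np,cv2
from scipy.spatial.transform import Rotation as R
def cam(c):
    return np.array(c["position"]),R.from_euler("xyz",c["rotation"],degrees=True).as_matrix() if np.ndim(c["rotation"])==1 else np.array(c["rotation"])
def ray(c,u,v):
    p,M=cam(c); d=np.array([(u-c["cx"])/c["fx"],-(v-c["cy"])/c["fy"],-1.]); return p,M@d
def onz(c,u,v,z):
    p,d=ray(c,u,v); return p+d*(z-p[2])/d[2]
def proj(c,P):
    p,M=cam(c); q=M.T@(np.asarray(P,float)-p); return np.array([c["cx"]-c["fx"]*q[0]/q[2],c["cy"]+c["fy"]*q[1]/q[2]])
def tri(c1,a,c2,b):
    p,d=ray(c1,*a);q,e=ray(c2,*b)
    s=np.linalg.lstsq(np.c_[d,-e],q-p,rcond=None)[0]
    A=p+d*s[0];B=q+e*s[1]; return (A+B)/2,np.linalg.norm(A-B)
E
python3 - <<'E'
from cell import env
from h import *
s=env.read_camera("side");t=env.read_camera("top")
print("keys",s.keys(), proj(s,[0,0,0]),proj(t,[0,0,0]))
for n,c,(x,y,w,h) in(("s",s,(270,80,130,180)),("t",t,(300,185,200,125))):
    f=4 if n=="t" else 3.3
    cv2.imwrite(f"pics/{n}1.png",cv2.resize(c["pixels"][y:y+h,x:x+w,::-1],None,fx=f,fy=f,interpolation=cv2.INTER_CUBIC))
E
```

```text
keys dict_keys(['pixels', 'fx', 'fy', 'cx', 'cy', 'position', 'rotation']) [602.18635066 286.89008478] [335.1728134  481.23497839]
```

View pics/s1.png

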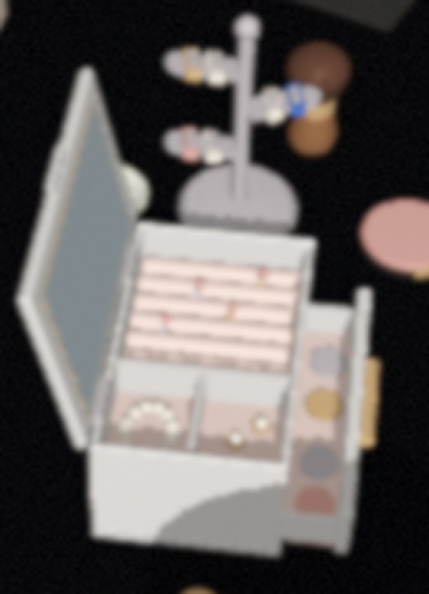

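View pics/t1.png

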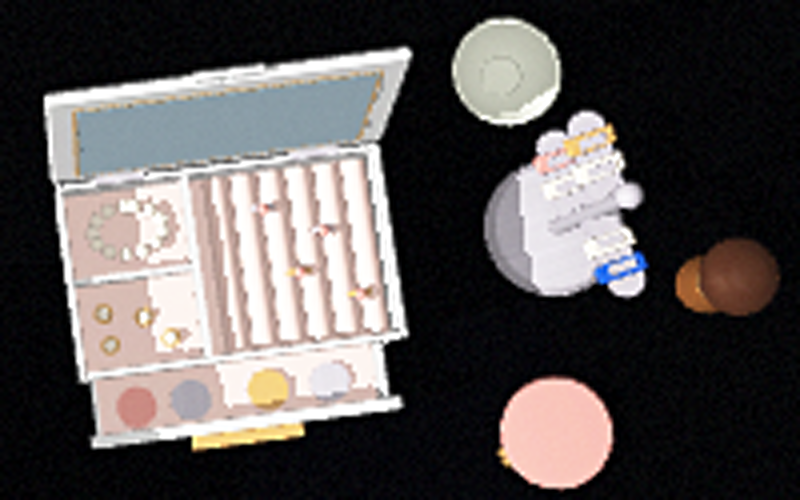

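```bash
python3 - <<'E'
from cell import env
from h import *
s=env.read_camera("side");t=env.read_camera("top")
T=lambda x,y:(x/4-.375+300,y/4-.375+185)
S=lambda x,y:(x/3.3-.35+270,y/3.3-.35+80)
for n,p,q in(("BL",(57,183),None),("BR",(378,147),(140,225)),("FR",(406,338),(317,240)),("FL",(82,380),(283,458))):
    print(n,onz(t,*T(*p),.09).round(4), onz(s,*S(*q),.09).round(4) if q else "", tri(t,T(*p),s,S(*q)) if q else "")
for p,z in(((193,450),.044),((305,436),.044),((95,445),.05),((402,403),.05),((556,433),.014),((506,72),.022)):
    print(p,onz(t,*T(*p),z).round(4))
print("lid L",tri(t,T(45,95),s,S(22,298)),"lid R",tri(t,T(411,50),s,S(87,68)))
print("lid tab/edge z.215", onz(t,*T(45,95),.214),onz(t,*T(411,50),.214))
# other things: full px
for n,a in(("brush",(484,254)),("clip top",(457,234)),("perfume",(277,269)),("lip",(283,320)),("drop",(229,286)),("rack",(305,147)),("rackR",(406,147))):
    print(n,onz(t,*a,.08).round(3))
E
```

```text
BL [0.6187 0.0562 0.09  ]  
BR [ 0.6418 -0.1399  0.09  ] [ 0.6415 -0.1364  0.09  ] (array([ 0.64256405, -0.14060929,  0.08598887]), np.float64(0.00029648474438675624))
FR [ 0.5251 -0.1553  0.09  ] [ 0.523  -0.1548  0.09  ] (array([ 0.52409678, -0.15554962,  0.08927212]), np.float64(0.002067086262770725))
FL [0.4987 0.0405 0.09  ] [0.5027 0.0353 0.09  ] (array([0.50015172, 0.04082045, 0.0969954 ]), np.float64(0.0034232508681654545))
(193, 450) [ 0.4568 -0.0297  0.044 ]
(305, 436) [ 0.4659 -0.0998  0.044 ]
(95, 445) [0.4596 0.0317 0.05  ]
(402, 403) [ 0.4867 -0.1597  0.05  ]
(556, 433) [ 0.4688 -0.2646  0.014 ]
(506, 72) [ 0.7021 -0.2354  0.022 ]
lid L (array([0.64982978, 0.06290803, 0.21082245]), np.float64(0.0021669046174758746)) lid R (array([ 0.67604762, -0.13822603,  0.21003188]), np.float64(0.001947899588973668))
lid tab/edge z.215 [0.65032161 0.06312119 0.214     ] [ 0.67619052 -0.13730148  0.214     ]
brush [ 0.564 -0.36   0.08 ]
clip top [ 0.613 -0.296  0.08 ]
perfume [0.524 0.146 0.08 ]
lip [0.401 0.13  0.08 ]
drop [0.482 0.262 0.08 ]
rack [0.831 0.079 0.08 ]
rackR [ 0.832 -0.174  0.08 ]
```

>>> {"name": "send_rows", "arguments": {"steps": [[[-0.02,-0.017,0],[0,0,0.05],0],[[-0.05,-0.042,0],[0,0,0.1],0],[[-0.08,-0.068,0],[0,0,0.15],0],[[-0.11,-0.094,0],[0,0,0.194],0],[[-0.14,-0.12,0],[0,0,0.194],0]], "grip_force": 5}}

```text
time_s: 0.72
tool_pos: [0.2751, -0.4444, 0.2225]
tool_rot: [-180.0, -0.0, -82.9]
force: [0.5, 0.6, 0.2]
grip_width: 0.0614
```

>>> {"name": "send_rows", "arguments": {"steps": [[[-0.034,-0.019,0],[0,0,0],0],[[-0.068,-0.038,0],[0,0,0],0],[[-0.102,-0.057,0],[0,0,0],0],[[-0.136,-0.076,0],[0,0,0],0],[[-0.17,-0.095,0],[0,0,0],0]]}}

```text
time_s: 1.13
tool_pos: [0.3477, -0.2637, 0.2227]
tool_rot: [-180.0, -0.0, -82.7]
force: [1.0, 0.1, 0.5]
grip_width: 0.028
```

>>> {"name": "send_rows", "arguments": {"steps": [[[-0.036,-0.02,0],[0,0,0],0],[[-0.072,-0.04,0],[0,0,0],0],[[-0.108,-0.06,0],[0,0,0],0],[[-0.144,-0.08,0],[0,0,0],0],[[-0.18,-0.1,0],[0,0,0],0]]}}

```text
time_s: 1.55
tool_pos: [0.4242, -0.0723, 0.2229]
tool_rot: [-180.0, -0.1, -82.7]
force: [0.9, -0.6, -0.2]
grip_width: 0.0016
```

>>> {"name": "send_rows", "arguments": {"steps": [[[-0.005,-0.004,0.03],[0,0,0],0],[[-0.005,-0.004,0.06],[0,0,0],0],[[-0.005,-0.004,0.09],[0,0,0],0],[[-0.005,-0.004,0.11],[0,0,0],0],[[-0.005,-0.004,0.12],[0,0,0],0]]}}

```text
time_s: 1.97
tool_pos: [0.4252, -0.0683, 0.1]
tool_rot: [179.8, 0.1, -82.7]
force: [0.3, 0.2, 0.1]
grip_width: 0.0002
```

>>> {"name": "send_rows", "arguments": {"steps": [[[0,0,0.02],[0,0,0],0],[[0,0,0.04],[0,0,0],0],[[0,0,0.055],[0,0,0],0],[[0,0,0.063],[0,0,0],0],[[0,0,0.063],[0,0,0],0]]}}

```text
time_s: 2.38
tool_pos: [0.4263, -0.0687, 0.0386]
tool_rot: [179.9, 0.1, -82.7]
force: [-1.0, 0.3, 0.1]
grip_width: -0.0001
```

```bash
python3 - <<'E'
from cell import env
from h import *
o=env.get_obs();print(o["time_s"],o["tool_pos"],o["force"])
s=env.read_camera("side");t=env.read_camera("top")
a=cv2.resize(s["pixels"][80:280,270:470,::-1],None,fx=2,fy=2,interpolation=cv2.INTER_CUBIC)
b=cv2.resize(t["pixels"][180:380,270:470,::-1],None,fx=2,fy=2,interpolation=cv2.INTER_CUBIC)
cv2.imwrite("pics/c2.png",np.hstack([a,b]))
E
```

```text
2.3833 [ 0.4262996  -0.06872397  0.03857763] [-1.04500147  0.2830277   0.116453  ]
```

View pics/c2.png

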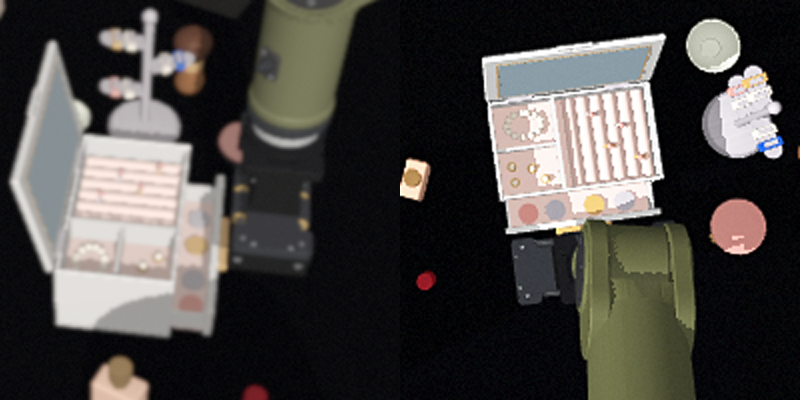

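>>> {"name": "send_rows", "arguments": {"steps": [[[0,-0.008,0],[0,0,0],0],[[0,-0.016,0],[0,0,0],0],[[0,-0.021,0],[0,0,0],0],[[0,-0.025,0],[0,0,0],0],[[0,-0.029,0],[0,0,0],0]]}}

```text
time_s: 2.9
tool_pos: [0.4565, -0.0651, 0.0398]
tool_rot: [180.0, -0.0, -82.7]
force: [-1.4, 0.2, 0.1]
grip_width: 0.0005
```

>>> {"name": "send_rows", "arguments": {"steps": [[[0,-0.004,0],[0,0,0],0],[[0,-0.008,0],[0,0,0],0],[[0,-0.012,0],[0,0,0],0],[[0,-0.016,0],[0,0,0],0],[[0,-0.02,0],[0,0,0],0]]}}

```text
time_s: 3.32
tool_pos: [0.476, -0.0625, 0.0394]
tool_rot: [180.0, 0.0, -82.7]
force: [-0.9, 0.1, 0.7]
grip_width: 0.0006
```

>>> {"name": "send_rows", "arguments": {"steps": [[[0,-0.002,0],[0,0,0],0],[[0,-0.004,0],[0,0,0],0],[[0,-0.006,0],[0,0,0],0],[[0,-0.007,0],[0,0,0],0],[[0,-0.008,0],[0,0,0],0]]}}

```text
time_s: 3.73
tool_pos: [0.4837, -0.0616, 0.0395]
tool_rot: [180.0, 0.0, -82.7]
force: [-0.7, 0.6, 0.2]
grip_width: 0.0005
```

>>> {"name": "send_rows", "arguments": {"steps": [[[0,-0.0005,0],[0,0,0],0],[[0,-0.001,0],[0,0,0],0],[[0,-0.0015,0],[0,0,0],0],[[0,-0.002,0],[0,0,0],0],[[0,-0.002,0],[0,0,0],0]]}}

```text
time_s: 4.15
tool_pos: [0.4851, -0.0615, 0.0394]
tool_rot: [179.9, -0.0, -82.7]
force: [-2.5, 0.1, 1.9]
grip_width: 0.0005
```

>>> {"name": "send_rows", "arguments": {"steps": [[[0,-0.0005,0],[0,0,0],0],[[0,-0.001,0],[0,0,0],0],[[0,-0.0015,0],[0,0,0],0],[[0,-0.0015,0],[0,0,0],0],[[0,-0.0015,0],[0,0,0],0]]}}

```text
time_s: 4.57
tool_pos: [0.4853, -0.0615, 0.0392]
tool_rot: [179.8, -0.0, -82.7]
force: [-6.3, -0.7, 4.4]
grip_width: 0.0006
```

>>> {"name": "send_rows", "arguments": {"steps": [[[0,0.006,0],[0,0,0],0],[[0,0.018,0],[0,0,0],0],[[0,0.034,0],[0,0,0],0],[[0,0.05,-0.01],[0,0,0],0],[[0,0.055,-0.04],[0,0,0],0]]}}

```text
time_s: 4.98
tool_pos: [0.4278, -0.068, 0.0764]
tool_rot: [179.6, 0.2, -82.8]
force: [-0.7, -1.1, -0.4]
grip_width: 0.0005
```

>>> {"name": "send_rows", "arguments": {"steps": [[[0,0,-0.04],[0,0,0],0],[[0,0,-0.08],[0,0,0],0],[[0,0,-0.12],[0,0,0],0],[[0,0,-0.16],[0,0,0],0],[[0,0,-0.2],[0,0,0],0]]}}

```text
time_s: 5.4
tool_pos: [0.433, -0.0682, 0.2821]
tool_rot: [-179.8, -0.1, -82.7]
force: [1.4, 0.4, -0.6]
grip_width: 0.0003
```

```bash
python3 - <<'E'
from cell import env
from h import *
o=env.get_obs();print(o["time_s"],o["tool_pos"],o["force"])
s=env.read_camera("side");t=env.read_camera("top")
a=cv2.resize(s["pixels"][90:270,275:405,::-1],None,fx=3,fy=3,interpolation=cv2.INTER_CUBIC)
b=cv2.resize(t["pixels"][185:365,295:425,::-1],None,fx=3,fy=3,interpolation=cv2.INTER_CUBIC)
cv2.imwrite("pics/c3.png",np.hstack([a,b]))
E
```

```text
5.4 [ 0.43303305 -0.06815782  0.28210686] [ 1.36017384  0.35516636 -0.55596832]
```

View pics/c3.png

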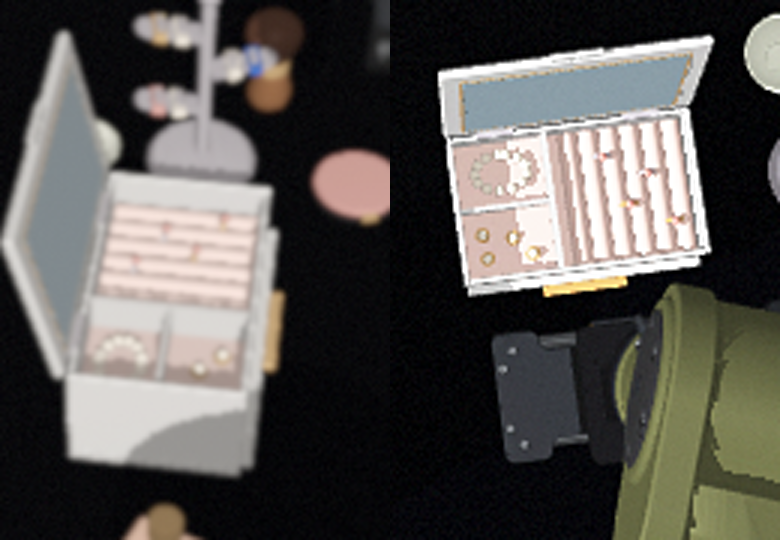

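```bash
python3 - <<'E'
from cell import env
from h import *
t=env.read_camera("top")
T=lambda x,y:(x/3-.33+295,y/3-.33+185)
q={n:onz(t,*T(*p),z) for n,p,z in(("BL",(449,139),.09),("BR",(687,110),.09),("FR",(709,252),.09),("FL",(468,285),.09),("l1",(545,296),.044),("l2",(627,286),.044))}
for k in q: print(k,q[k].round(4))
c=sum(q[k] for k in("BL","BR","FR","FL"))/4; l=(q["l1"]+q["l2"])/2
print(c, (l-c)[:2]@[.992,.127])
E
```

```text
BL [ 0.6186 -0.2619  0.09  ]
BR [ 0.6433 -0.4557  0.09  ]
FR [ 0.5278 -0.4685  0.09  ]
FL [ 0.5003 -0.2742  0.09  ]
l1 [ 0.493  -0.3515  0.044 ]
l2 [ 0.5017 -0.4201  0.044 ]
[ 0.57251614 -0.36506914  0.09      ] -0.07722009385913206
```

>>> {"name": "send_rows", "arguments": {"steps": [[[0,-0.02,0],[0,0,0],0],[[0,-0.05,0],[0,0,0],0],[[0,-0.08,0],[0,0,0],0],[[0,-0.11,0],[0,0,0],0],[[0,-0.14,0],[0,0,0],0]]}}

```text
time_s: 5.97
tool_pos: [0.5726, -0.0504, 0.2779]
tool_rot: [180.0, 0.0, -82.8]
force: [-0.3, -0.7, 0.5]
grip_width: 0.0004
```

>>> {"name": "send_rows", "arguments": {"steps": [[[0,-0.03,0],[0,0,0],0],[[0,-0.06,0],[0,0,0],0],[[0,-0.09,0],[0,0,0],0],[[0,-0.115,0],[0,0,0],0],[[0,-0.13,0],[0,0,0],0]]}}

```text
time_s: 6.38
tool_pos: [0.7023, -0.0331, 0.2761]
tool_rot: [179.9, 0.1, -82.7]
force: [-1.3, 0.1, -0.6]
grip_width: 0.0004
```

>>> {"name": "send_rows", "arguments": {"steps": [[[0,0,0.02],[0,0,0],0],[[0,0,0.045],[0,0,0],0],[[0,0,0.07],[0,0,0],0],[[0,0,0.085],[0,0,0],0],[[0,0,0.09],[0,0,0],0]]}}

```text
time_s: 6.8
tool_pos: [0.6983, -0.034, 0.184]
tool_rot: [179.6, 0.1, -82.7]
force: [-0.3, -1.0, -0.5]
grip_width: 0.0006
```

```bash
cat > look.py <<'E'
import sys
from cell import env
from h import *
o=env.get_obs();p=o["tool_pos"];d=np.array(p[:2])-[.5715,-.05]
print(o["time_s"],np.round(p,4),np.round(o["force"],1),"box",(d@[.992,.127]).round(4),(d@[-.127,.992]).round(4))
s=env.read_camera("side");t=env.read_camera("top")
a=cv2.resize(s["pixels"][70:270,250:430,::-1],None,fx=2.2,fy=2.2,interpolation=cv2.INTER_CUBIC)
b=cv2.resize(t["pixels"][145:345,290:470,::-1],None,fx=2.2,fy=2.2,interpolation=cv2.INTER_CUBIC)
cv2.imwrite(sys.argv[1],np.hstack([a,b]))
E
python3 look.py pics/c4.png
```

```text
6.8 [ 0.6983 -0.034   0.184 ] [-0.3 -1.  -0.5] box 0.1278 -0.0002
```

View pics/c4.png

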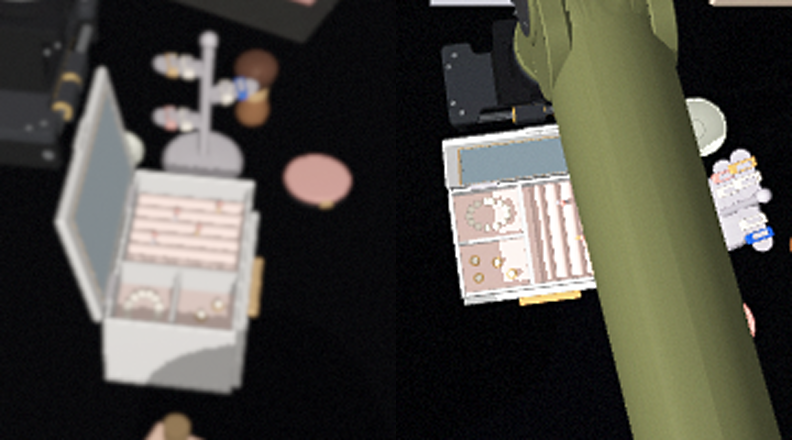

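>>> {"name": "send_rows", "arguments": {"steps": [[[0,0.003,-0.006],[0,0,0],0],[[0,0.009,-0.012],[0,0,0],0],[[0,0.015,-0.014],[0,0,0],0],[[0,0.02,-0.014],[0,0,0],0],[[0,0.024,-0.014],[0,0,0],0]]}}

```text
time_s: 7.32
tool_pos: [0.6766, -0.0371, 0.2051]
tool_rot: [-179.9, -0.1, -82.7]
force: [1.3, 1.0, 1.0]
grip_width: 0.0004
```

>>> {"name": "send_rows", "arguments": {"steps": [[[0,0.003,0],[0,0,0],0],[[0,0.006,0],[0,0,0],0],[[0,0.009,0],[0,0,0],0],[[0,0.012,0],[0,0,0],0],[[0,0.015,0],[0,0,0],0]]}}

```text
time_s: 7.73
tool_pos: [0.6616, -0.039, 0.2035]
tool_rot: [-180.0, -0.0, -82.7]
force: [1.2, 0.9, 0.6]
grip_width: 0.0007
```

>>> {"name": "send_rows", "arguments": {"steps": [[[0,0.004,0.001],[0,0,0],0],[[0,0.008,0.002],[0,0,0],0],[[0,0.012,0.003],[0,0,0],0],[[0,0.016,0.003],[0,0,0],0],[[0,0.02,0.003],[0,0,0],0]]}}

```text
time_s: 8.15
tool_pos: [0.6414, -0.0415, 0.2002]
tool_rot: [180.0, 0.0, -82.7]
force: [1.2, 0.0, -0.1]
grip_width: 0.0007
```

>>> {"name": "send_rows", "arguments": {"steps": [[[0,0.004,0],[0,0,0],0],[[0,0.008,0.0005],[0,0,0],0],[[0,0.012,0.001],[0,0,0],0],[[0,0.016,0.0015],[0,0,0],0],[[0,0.02,0.002],[0,0,0],0]]}}

```text
time_s: 8.57
tool_pos: [0.6217, -0.0441, 0.1984]
tool_rot: [180.0, -0.0, -82.7]
force: [1.7, 0.4, 0.4]
grip_width: 0.0004
```

```bash
python3 look.py pics/c5.png
```

```text
8.5667 [ 0.6217 -0.0441  0.1984] [1.7 0.4 0.4] box 0.0505 -0.0005
```

View pics/c5.png

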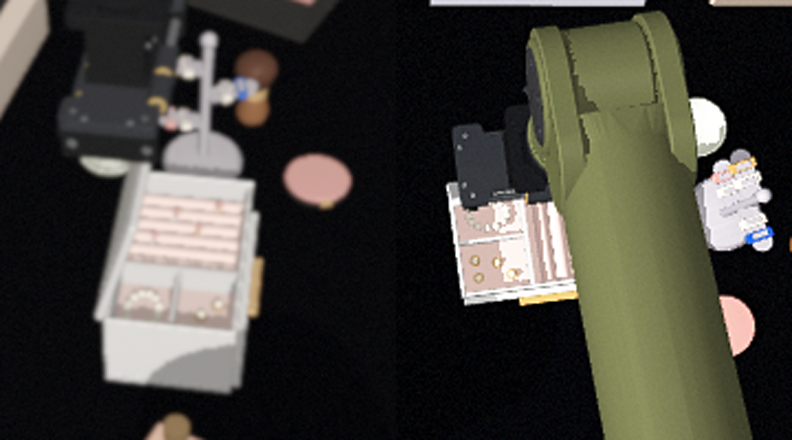

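>>> {"name": "send_rows", "arguments": {"steps": [[[0,0.005,0.001],[0,0,0],0],[[0,0.01,0.0025],[0,0,0],0],[[0,0.015,0.004],[0,0,0],0],[[0,0.02,0.0055],[0,0,0],0],[[0,0.025,0.0075],[0,0,0],0]]}}

```text
time_s: 9.08
tool_pos: [0.5968, -0.0472, 0.1909]
tool_rot: [-180.0, -0.0, -82.7]
force: [1.3, -0.5, -0.5]
grip_width: 0.0006
```

>>> {"name": "send_rows", "arguments": {"steps": [[[0,0.005,0.0025],[0,0,0],0],[[0,0.01,0.005],[0,0,0],0],[[0,0.015,0.008],[0,0,0],0],[[0,0.02,0.011],[0,0,0],0],[[0,0.024,0.0145],[0,0,0],0]]}}

```text
time_s: 9.5
tool_pos: [0.5728, -0.0502, 0.1763]
tool_rot: [180.0, -0.0, -82.7]
force: [-0.7, -0.2, 0.5]
grip_width: 0.0003
```

>>> {"name": "send_rows", "arguments": {"steps": [[[0,0.005,0.004],[0,0,0],0],[[0,0.01,0.0085],[0,0,0],0],[[0,0.0145,0.0135],[0,0,0],0],[[0,0.019,0.019],[0,0,0],0],[[0,0.023,0.0245],[0,0,0],0]]}}

```text
time_s: 9.92
tool_pos: [0.5501, -0.0532, 0.1514]
tool_rot: [180.0, -0.0, -82.7]
force: [0.1, -0.6, 0.9]
grip_width: 0.0006
```

```bash
python3 look.py pics/c6.png
```

```text
9.9167 [ 0.5501 -0.0532  0.1514] [ 0.1 -0.6  0.9] box -0.0216 -0.0005
```

View pics/c6.png

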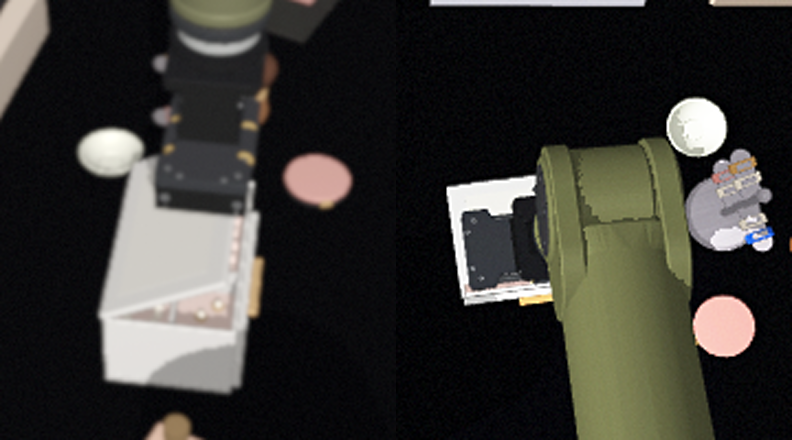

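>>> {"name": "send_rows", "arguments": {"steps": [[[0,0.003,0.0045],[0,0,0],0],[[0,0.0055,0.009],[0,0,0],0],[[0,0.008,0.0135],[0,0,0],0],[[0,0.0105,0.018],[0,0,0],0],[[0,0.0125,0.0225],[0,0,0],0]]}}

```text
time_s: 10.43
tool_pos: [0.5381, -0.0547, 0.1291]
tool_rot: [-180.0, 0.0, -82.7]
force: [0.1, 0.1, 0.0]
grip_width: 0.0005
```

>>> {"name": "send_rows", "arguments": {"steps": [[[0,0.0012,0.003],[0,0,0],0],[[0,0.0022,0.006],[0,0,0],0],[[0,0.0032,0.009],[0,0,0],0],[[0,0.004,0.012],[0,0,0],0],[[0,0.0045,0.0145],[0,0,0],0]]}}

```text
time_s: 10.85
tool_pos: [0.5336, -0.0552, 0.1147]
tool_rot: [180.0, 0.0, -82.7]
force: [-0.3, -0.3, 0.3]
grip_width: 0.0003
```

>>> {"name": "send_rows", "arguments": {"steps": [[[0,0.0003,0.002],[0,0,0],0],[[0,0.0006,0.004],[0,0,0],0],[[0,0.0009,0.006],[0,0,0],0],[[0,0.001,0.0075],[0,0,0],0],[[0,0.001,0.009],[0,0,0],0]]}}

```text
time_s: 11.27
tool_pos: [0.5328, -0.0554, 0.1059]
tool_rot: [180.0, -0.0, -82.7]
force: [0.0, 0.4, -0.1]
grip_width: 0.0005
```

>>> {"name": "send_rows", "arguments": {"steps": [[[0,0,0.0012],[0,0,0],0],[[0,0,0.0024],[0,0,0],0],[[0,0,0.0036],[0,0,0],0],[[0,0,0.0048],[0,0,0],0],[[0,0,0.006],[0,0,0],0]]}}

```text
time_s: 11.68
tool_pos: [0.5328, -0.0554, 0.0999]
tool_rot: [180.0, -0.0, -82.7]
force: [-0.9, 0.4, -0.0]
grip_width: 0.0003
```

>>> {"name": "send_rows", "arguments": {"steps": [[[0,0,0.0005],[0,0,0],0],[[0,0,0.001],[0,0,0],0],[[0,0,0.0015],[0,0,0],0],[[0,0,0.002],[0,0,0],0],[[0,0,0.002],[0,0,0],0]]}}

```text
time_s: 12.1
tool_pos: [0.5328, -0.0554, 0.0984]
tool_rot: [180.0, -0.0, -82.7]
force: [-2.0, 1.1, 4.2]
grip_width: 0.0005
```

```bash
python3 look.py pics/c7.png
```

```text
12.1 [ 0.5328 -0.0554  0.0984] [-2.   1.1  4.2] box -0.039 -0.0004
```

View pics/c7.png

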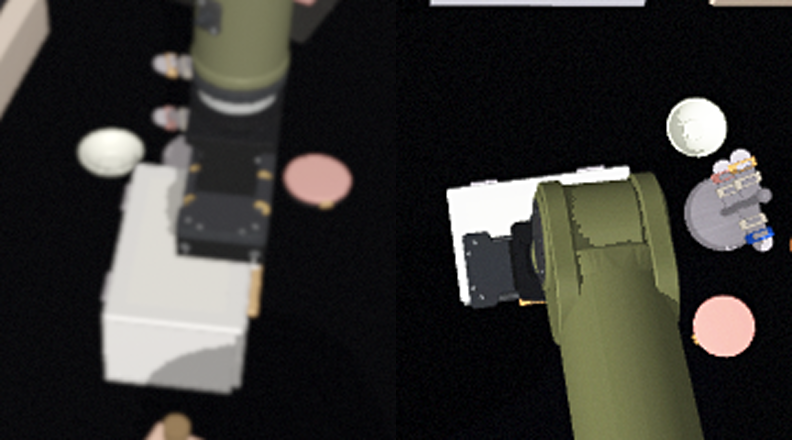

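>>> {"name": "send_rows", "arguments": {"steps": [[[0,0,0.0005],[0,0,0],0],[[0,0,0.001],[0,0,0],0],[[0,0,0.001],[0,0,0],0],[[0,0,0.0015],[0,0,0],0],[[0,0,0.0015],[0,0,0],0]]}}

```text
time_s: 12.62
tool_pos: [0.5328, -0.0554, 0.0982]
tool_rot: [180.0, -0.1, -82.7]
force: [-5.9, -0.3, 14.5]
grip_width: 0.0007
```

>>> {"name": "send_rows", "arguments": {"steps": [[[0,0,-0.002],[0,0,0],0],[[0,0,-0.008],[0,0,0],0],[[0,0,-0.03],[0,0,0],0],[[0,0,-0.065],[0,0,0],0],[[0,0,-0.1],[0,0,0],0]]}}

```text
time_s: 13.03
tool_pos: [0.5319, -0.0551, 0.1967]
tool_rot: [179.9, 0.1, -82.7]
force: [1.6, -0.4, -0.2]
grip_width: 0.0006
```

>>> {"name": "send_rows", "arguments": {"steps": [[[0,0.01,-0.03],[0,0,0],0],[[0,0.035,-0.05],[0,0,0],0],[[0,0.06,-0.07],[0,0,0],0],[[0,0.08,-0.08],[0,0,0],0],[[0.02,0.09,-0.08],[0,0,0],0]]}}

```text
time_s: 13.45
tool_pos: [0.446, -0.0834, 0.2797]
tool_rot: [-179.8, -0.2, -82.4]
force: [1.5, -0.1, -0.3]
grip_width: 0.0005
```

>>> {"name": "send_rows", "arguments": {"steps": [[[0.03,0,0],[0,0,0],0],[[0.07,0,0],[0,0,0],0],[[0.11,0,0],[0,0,0],0],[[0.14,0,0],[0,0,0],0],[[0.15,0,0],[0,0,0],0]]}}

```text
time_s: 13.87
tool_pos: [0.4641, -0.2413, 0.2757]
tool_rot: [180.0, -0.1, -83.1]
force: [-0.4, -0.4, 1.1]
grip_width: 0.001
```

```bash
python3 look.py pics/c8.png; python3 - <<'E'
from cell import env
from h import *
s=env.read_camera("side");t=env.read_camera("top")
cv2.imwrite("pics/t8.png",t["pixels"][:,:,::-1])
cv2.imwrite("pics/s8.png",cv2.resize(s["pixels"][130:270,280:400,::-1],None,fx=4,fy=4,interpolation=cv2.INTER_CUBIC))
E
```

```text
13.8667 [ 0.4641 -0.2413  0.2757] [-0.4 -0.4  1.1] box -0.1309 -0.1762
```

View pics/t8.png

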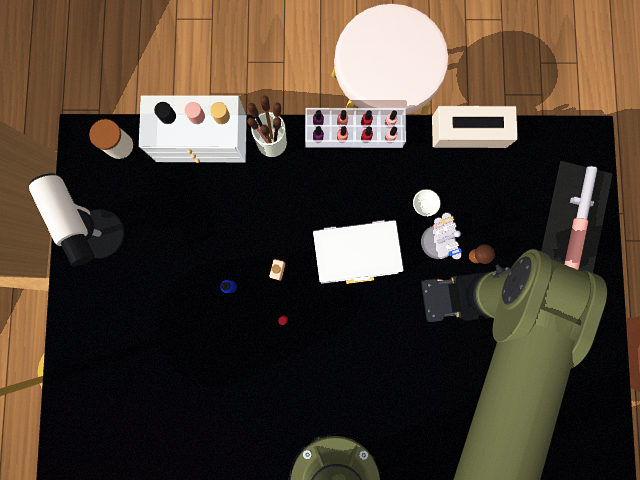

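View pics/s8.png

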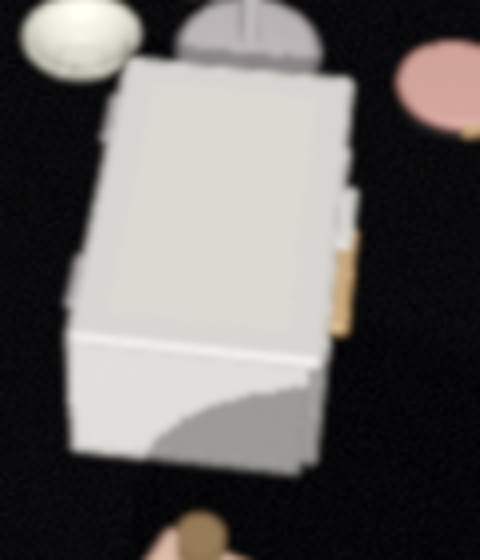

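View pics/c8.png

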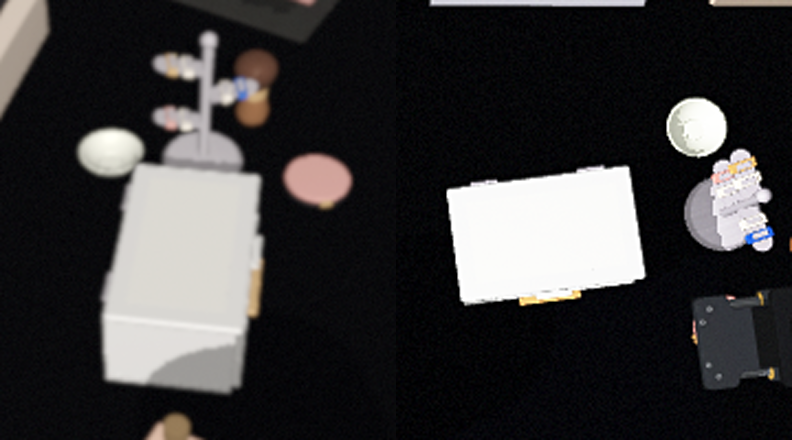

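```bash
python3 - <<'E'
from cell import env
from h import *
s=env.read_camera("side");t=env.read_camera("top")
T=lambda x,y:((x-396)/2.2-.27+290,y/2.2-.27+145)
S=lambda x,y:(x/4-.375+280,y/4-.375+130)
for n,a,b in(("FL",(462,303),(325,365)),("FR",(645,278),(354,78)),("BR",(629,167),(130,60)),("BL",(447,189),(70,333))):
    P,e=tri(t,T(*a),s,S(*b)); d=P[:2]-[.5715,-.05]; print(n,P.round(4),round(e,4),"box",d@[.992,.127],d@[-.127,.992])
h=cv2.cvtColor(t["pixels"],cv2.COLOR_RGB2HSV); m=cv2.inRange(h,(12,90,120),(35,255,255)); m[:,:340]=0;m[:,380:]=0;m[:270]=0;m[290:]=0
v,u=np.nonzero(m); print(u.min(),u.max(),v.min(),v.max())
lo=[(k,v[u==k].max()+.5) for k in(u.min()+3,u.max()-3)]
P=[onz(t,*q,.044) for q in lo]; print(lo,P,[(p[:2]-[.5715,-.05])@[.992,.127] for p in P])
E
```

```text
FL [0.4912 0.0415 0.0937] 0.0011 box -0.06806898013069641 0.10092421756690169
FR [ 0.5194 -0.1581  0.0977] 0.0011 box -0.06540083682706399 -0.10066122066365478
BR [ 0.6432 -0.1431  0.0933] 0.0001 box 0.059280641736634394 -0.10143420646078839
BL [0.6163 0.0584 0.0968] 0.0016 box 0.058177539736709465 0.10184563150651434
346 373 277 283
[(np.int64(349), np.float64(282.5)), (np.int64(370), np.float64(280.5))] [array([ 0.49330397, -0.03267063,  0.044     ]), array([ 0.49860362, -0.08539423,  0.044     ])] [np.float64(-0.07536962843884579), np.float64(-0.07680827210595102)]
```

```bash
python3 -c "
from cell import env
print(env.sign_off())"
```

```text
the job is handed in; nothing more can be done
None
```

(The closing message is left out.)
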